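# Press the spring catch and slide the mate caddy open

### The arm

A 7-joint arm with a two-finger parallel gripper is mounted at the origin on the work surface. World frame = base frame: x ahead of the robot, y to its left, z up, the work surface at z = 0. Lengths are in mm, angles in rad, forces in N, time in s.
With the tool pointing down it reaches from about 400 to 875 mm from the base axis. Payload 19.3 kg.
Tool frame: the origin (TCP) lies at the very end of the fingers, on their centre line; the grasp point (between the pads) lies 19 mm behind it; z points along the fingers, y is the line along which they close (so a half turn about z gives the same grasp; the last joint's range is limited). The gripper opens to 85 mm and grips with 20 to 120 N. Pads are 22 mm wide; open, the fingers measure 114 mm over their backs; the gripper's body (76 mm by 85 mm) begins 54 mm behind the grasp point. The pads swing forward as they close: fully open they stand 13 mm farther back than shut.
Start: joints at [-0.07, 0.521, -0.036, 1.599, 0.021, 1.021, -0.113], TCP at [624.992, -0.025, 231.291] pointing down, gripper open.
Joint ranges: [-2.91, 2.91], [-0.3, 2.13], [-1.5, 1.42], [0.17, 2.43], [-1.26, 4.41], [0.16, 1.93], [-2.52, 2.52]. Speed limits (rad/s): [1.89, 1.89, 2.39, 2.39, 3.01, 3.01, 3.01].

### API

Orientations are given as a rotation vector (axis times angle).
In Python, from bench import telemetry, optics, sign_off gives the robot as it stands. The module is installed in compiled form; this text tells all that it offers.
- The arm moves only by the tool carry_out, never from a script. Its arguments are lists of equal length, an entry for each row: "fingers": the finger opening in mm, from 0 to 85.4; "offset": the shift along the tool's x, y, z in mm, a list of three; "turn": the turn about the tool's z in rad. In form: {"fingers": [fingers, ...], "offset": [[x, y, z], ...], "turn": [turn, ...]}. A call has 1 to 20 rows; each row shifts and turns the commanded pose from where the row before left it, along the tool's axes as they then stand; what a row does not reach is not made up. A row lasts 1/12 s, in which the tool goes at most 41.7 mm and 7.16 degrees, less where a joint would pass 70% of its speed; a pose out of reach is approached as far as the arm can. A call with a gripper value outside its range is refused whole. The fingers move at their own pace and stop on an object; "squeeze" is the grip in N (left out, the last holds). Time passes only in rows, so rows that do not move let the fingers close. It gives the time, the measured TCP pose, the force, the opening and the grip force at its end, in the units of the state.
- telemetry.state(): the state, without advancing time (a new reading comes with each control period).
- optics.get_image(name): name is "scene" or "side" or "wrist"; returns the picture (480x640x3 uint8, red, green, blue); there is no depth.
- optics.camera_params(name): a dict with "intrinsics" (3x3 intrinsics, pixels), "D" ([k1, k2, p1, p2, k3] as OpenCV has them; the pictures are not rectified), "R" (3x3) and "t" (3): a world point X has camera coordinates R X + t. Camera axes: x right, y down, z forward; pixel columns grow to the right and rows downward; lengths in mm; the calibration is good to about 2 mm. A picture is of the moment at which its call begins: read the wrist's pose just before it. camera_params takes no time and is no camera call; for the wrist camera it gives the pose at the moment of the call.
- sign_off(): hands the job in; it is judged then, once.
Trained networks look in the newest picture that a camera, given by its name, has taken for a name from the list of things; names that differ only in an ending like _2 or _b are one class to them, and where a whole thing is asked for, a point or a joint stands for the part that bears it (a point fixed in the world has none). Each returns a list of dicts, best first, with "conf" (0 to 1); they miss things now and then, are a little off and sometimes report something else, mostly with a low value. They report only what shows in the picture. A call takes as long as a camera call.
- optics.find_in(label, camera): "rect" ([left, top, right, bottom] in pixels, round what is visible of it).
The state is a dict: "time": time; "qpos": joint angles; "qvel": joint speeds; "joint_torque": joint torques, N m; "tcp_pos": TCP position; "tool_rot": TCP orientation; "wrist_force": force on the tool from outside, world axes, zero at the start; "wrist_torque": the same for the moment, N m; "opening": finger opening in mm; "finger_force": force on a finger pad.
Only numpy, scipy, OpenCV 4.12 (cv2) and the standard library are available. Lean on these libraries where they do the work, as an engineer would, in place of code of your own. Each camera call takes 0.05 s, during which the arm holds its last target. There are 200 camera calls.

### The job

Open the mate caddy on the tray with a fingertip: press down the spring catch in the thumb opening of its lid and, while holding it down, push the lid over it and on until the lid is fully open, then take the hand away. The caddy stays standing where it is, nothing is picked up, and the gourd, the jar, the wooden lid and the bombillas are left alone.

Things in the scene. Friction and masses are not known exactly. Their poses are not given: they have to be found in the camera images.
- caddy: Bamboo caddy 210 mm long (x), 130 wide (y), 112 high, about 2 kg, loose on rubber feet. Origin: centre of its underside; x is the way the lid opens, z up. The 6 mm lid runs in side grooves, its top face 105 mm above the underside; the groove lips stand 7 mm above it, 98 mm apart. The wall of the +x end is cut down to 78 mm over its middle 50 mm, so a fingertip in the lid's opening passes over it.
- thumb_opening (a point): Centre of the thumb opening through the lid, level with the lid's top face; moves with the lid. The opening is 46 mm long (caddy's x) and 50 mm across, near the lid's +x end, with a 17 mm strip of lid beyond it. A fingertip in it can push the lid open by the opening's +x edge. Axes as the caddy's.
- catch_top (a point): Centre of the flat top of the spring catch, a steel plunger 40 mm long (caddy's x) and 30 across with rounded edges. Lid shut, it stands in the middle of the thumb opening, 2 mm above the lid's top face. It does not travel with the lid. Up, it blocks the lid; pressed 8 mm or more, the lid can slide over it and then keeps it down.
- catch (a joint): How far the catch is pressed, in m: 0 up, 0.016 at its stop. The spring pushes back with 2 N at 0, 5 N at 0.008 and 8 N at the stop.
- lid (a joint): How far the lid has slid open along the caddy's +x, in m: 0 shut, 0.095 fully open at its stop. It slides stiffly (about 2 to 4 N) and stays where it is left.
- gourd: White ceramic mate gourd, an open cup 82 mm across and 80 mm high, loose on the tray. Origin: centre of its underside.
- jar: Amber glass jar with a steel cap, 68 mm across, 94 mm high, loose on the tray. Origin: centre of its underside.
- wood_lid: Small dark wooden lid with a knob, 80 mm across, 31 mm high, loose on the tray. Origin: centre of its underside.
- tray: Beige plastic tray, 360 x 500 mm, rim 26 mm high, floor 5 mm thick; fixed to the worktop. Origin: centre of its underside.
- clip_holder: Spring-clip holder on the tiled wall at the left with two upright bombillas, 50 to 254 mm above the worktop and up to 36 mm off the wall; fixed. Origin: on the wall's face, at the height of the worktop.

How it is judged (in metres and radians):
On the way, in this order (a step that is already met when the one before it is completed fails the run):
1. a finger presses the catch down while the lid is still shut (value of joint catch above 0.006 m and value of joint lid below 0.008 m and contact force between the fingers and catch above 1 N), for 0.1 s.
2. the lid has slid over the catch, which is held down (value of joint lid above 0.015 m and value of joint catch above 0.006 m), for 0.05 s.
At the end, for the whole second after the job is handed in: The lid stands within 7 mm of its open stop and at rest, and the caddy stands upright and at rest within 30 mm of where it was (value of joint lid above 0.088 m and velocity of joint lid between -0.005 and 0.005 m/s and linear speed of caddy below 0.01 m/s and distance of caddy from where it was at the start of the episode below 0.03 m and angle between caddy's own z axis and vertical below 0.05 rad); the robot touches nothing.
It fails at once if the caddy is lifted, tipped or shoved away (distance of caddy from where it was at the start of the episode above 0.03 m or angle between caddy's own z axis and vertical above 0.1 rad or z of caddy in the frame of tray above 0.015 m).
It fails at once if the gourd, the jar or the wooden lid is moved or lifted (distance of any of gourd, jar, wood_lid from where it was at the start of the episode above 0.015 m).
It fails at once if the bombilla holder is knocked (contact force between the arm and clip_holder above 3 N).
It also fails if it takes over 38 s, if anything falls off the work surface, if the arm or the gripper's body presses on something with over 40 N, if the wrist force passes 120 N, or if a joint passes its speed limit or range.

## Working session

There is one attempt and no reset: what is moved stays moved. The work goes in short steps, Python scripts to look and compute and a tool call to move; the robot and the scene stay as the last step left them, time stands still between calls to the robot, and variables do not carry over. Pictures are saved under pics/ and viewed, at most 10 in all, crops included, and the job is handed in when it is done.

Besides the shell and the picture viewer there is one more tool, called after "Call:" as a command line: name --pt "numbers of a row" for each row, then --argument value for the rest. carry_out: Moves the arm, as the interface text tells. Its arguments: {"type":"object","properties":{"fingers":{"type":"array","items":{"type":"number"}},"offset":{"type":"array","items":{"type":"array","items":{"type":"number"}}},"turn":{"type":"array","items":{"type":"number"}},"squeeze":{"type":"number"}},"required":["fingers","offset","turn"]}

```bash
mkdir -p pics; python3 - <<'E'
from bench import telemetry, optics
import cv2
s=telemetry.state(); print(s['time'],s['tcp_pos'],s['tool_rot'],s['opening'])
ims=[]
for c in ("scene","side","wrist"):
    im=optics.get_image(c)[:,:,::-1]; cv2.imwrite(f'pics/{c}0.png',im)
    p=optics.camera_params(c); print(c,p['t'],p['R'].tolist() if hasattr(p['R'],'tolist') else p['R'])
    for l in ("caddy","catch_top","thumb_opening","gourd","jar","wood_lid"):
        print(l,[(d['rect'],round(d['conf'],2)) for d in optics.find_in(l,c)][:2])
E
```

```text
0.0 [ 6.24671539e+02 -3.56920862e-02  2.30716646e+02] [-2.22094235e+00 -2.22087055e+00  1.37271281e-03] 85.31097701563712
scene [ 151.72001093 -282.99671864 1361.90169777] [[-0.6233944702674806, 0.7819064276432401, 0.0012933870702910599], [0.515292650503858, 0.4120729623796821, -0.7514448469530828], [-0.5880925256935647, -0.4677800894499675, -0.6597946416405217]]
caddy [([126.3, 125.2, 262.1, 243.3], 0.8)]
catch_top [([154.9, 167.6, 178.1, 188.4], 0.73)]
thumb_opening [([128.9, 131.7, 240.5, 199.8], 0.88)]
gourd [([233.5, 224.8, 279.4, 285.4], 0.59)]
jar [([318.8, 206.1, 360.6, 269.1], 0.64)]
wood_lid [([296.9, 203.5, 330.3, 230.0], 0.73)]
side [415.17880833 301.1325791  634.52530358] [[-0.5059103820245725, -0.8625141284502538, 0.011138383340967752], [-0.5713210484257699, 0.32537993276607363, -0.7534720691431266], [0.6462560986059863, -0.3875529351931739, -0.6573855622370521]]
caddy [([367.9, 162.1, 499.4, 285.1], 0.83), ([395.9, 178.0, 422.2, 192.1], 0.74)]
catch_top []
thumb_opening [([385.0, 166.8, 494.3, 238.2], 0.94)]
gourd [([294.4, 213.6, 339.9, 267.3], 0.97)]
jar [([287.2, 263.6, 330.5, 327.5], 0.87), ([352.8, 292.3, 398.8, 331.6], 0.73)]
wood_lid [([352.2, 290.9, 397.8, 331.5], 0.74)]
wrist [-625.3707661   -33.33131241  377.65411629] [[0.9999990758583231, -0.0006655276304951163, 0.0011854768982568062], [-0.0009530887878177192, -0.9650095695079259, 0.2622129332811281], [0.0009694865990766311, -0.26221382082396777, -0.9650093120092852]]
caddy [([0.3, 203.1, 308.4, 408.1], 0.74)]
catch_top [([208.8, 289.2, 272.6, 341.9], 0.84)]
thumb_opening [([9.0, 255.7, 303.3, 384.8], 0.57)]
gourd [([190.4, 0.0, 307.8, 80.0], 0.67)]
jar []
wood_lid [([11.7, 3.3, 102.3, 103.7], 0.88)]
```

View pics/wrist0.png

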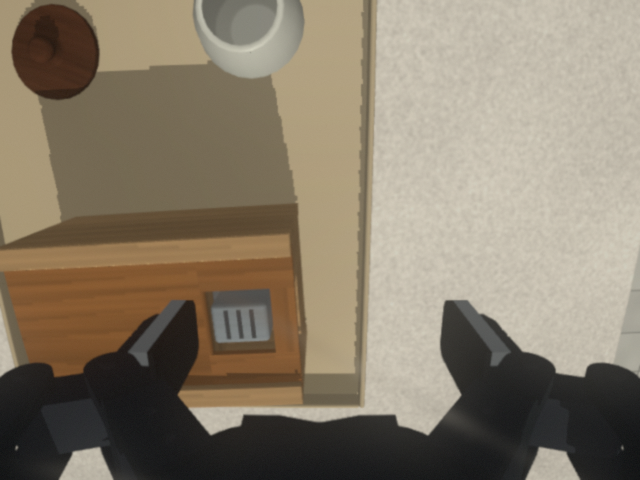

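View pics/scene0.png

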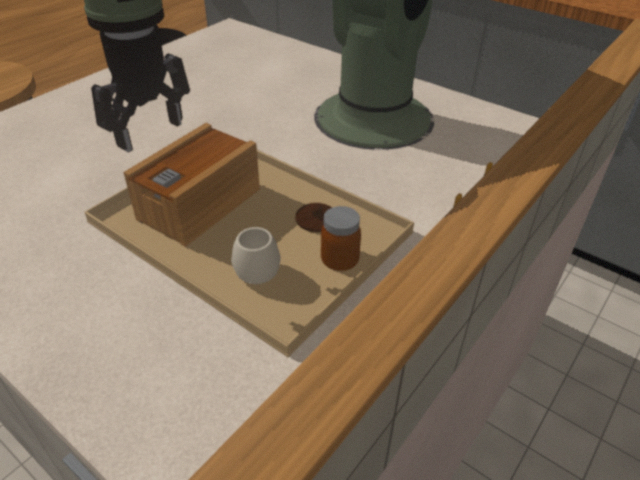

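```bash
cat > h.py <<'E'
import numpy as np, cv2
from bench import telemetry, optics
def ray(p,px,z):
    u=cv2.undistortPoints(np.array(px,float).reshape(-1,1,2),np.array(p['intrinsics']),np.array(p['D']))[:,0]
    R=np.array(p['R']);t=np.array(p['t']);c=-R.T@t
    d=np.c_[u,np.ones(len(u))]@R
    return c+d*((z-c[2])/d[:,2])[:,None]
def proj(p,X): return cv2.projectPoints(np.array(X,float).reshape(-1,3),cv2.Rodrigues(np.array(p['R']))[0],np.array(p['t']),np.array(p['intrinsics']),np.array(p['D']))[0][:,0]
E
python3 - <<'E'
from h import *
p=optics.camera_params('wrist'); np.set_printoptions(precision=1,suppress=True)
print(telemetry.state()['time'])
print('catch',ray(p,[(240.7,315.5)],112))
print('opening corners',ray(p,[(206,293),(271,290),(275,350),(214,353)],110))
L=ray(p,[(0,248),(290,234),(5,272),(291,258)],117);print(L, np.arctan2((L[1]-L[0])[1],(L[1]-L[0])[0]),np.arctan2((L[3]-L[2])[1],(L[3]-L[2])[0]))
s=optics.camera_params('scene');print('scene',ray(s,[(166.5,178)],112))
E
```

```text
1.05
catch [[570.5 -60.6 112. ]]
opening corners [[546.7 -44.6 110. ]
 [592.1 -42.1 110. ]
 [593.4 -88.8 110. ]
 [548.7 -91.7 110. ]]
[[404.4 -10.1 117. ]
 [606.5  -0.5 117. ]
 [404.4 -27.7 117. ]
 [606.9 -16.7 117. ]] 0.04760421878555101 0.05422887983675577
scene [[573.8 -59.2 112. ]]
```

Call:
carry_out --fingers '[0, 0, 0, 0, 0, 0, 0, 0, 0, 0, 0, 0]' --pt "-6 -5 7" --pt "-6 -5 7" --pt "-6 -6 8" --pt "-7 -6 8" --pt "-7 -6 8" --pt "-7 -6 8" --pt "-7 -6 8" --pt "-7 -6 8" --pt "-7 -6 8" --pt "-7 -6 8" --pt "0 0 8" --pt "0 0 0" --turn '[-0.05, 0, 0, 0, 0, 0, 0, 0, 0, 0, 0, 0]'

```text
time: 2.05
tcp_pos: [569.3, -69.9, 143.7]
tool_rot: [-2.165, -2.275, 0.002]
wrist_force: [0.4, 0.5, -0.3]
opening: -0.2
finger_force: 0.0
```

```bash
python3 - <<'E'
from h import *
np.set_printoptions(precision=2,suppress=True)
s=telemetry.state();print(s['time'],s['tcp_pos'],s['tool_rot'],s['opening'],s['wrist_force'])
for c in('wrist','side'):
    p=optics.camera_params(c);im=optics.get_image(c)[:,:,::-1].copy()
    print(c,proj(p,[s['tcp_pos'],[570,-67,112]]))
    print([(d['rect'],round(d['conf'],2)) for l in('catch_top','thumb_opening') for d in optics.find_in(l,c)])
    cv2.imwrite(f'pics/{c}1.png',im if c=='wrist' else cv2.resize(im[130:310,330:550],None,fx=3,fy=3))
E
```

```text
2.05 [569.32 -69.92 143.72] [-2.17 -2.27  0.  ] -0.17954576728817936 [ 0.39  0.46 -0.29]
wrist [[318.71 309.18]
 [320.65 273.15]]
[([275.0, 223.4, 362.1, 302.6], 0.65), ([2.0, 164.3, 410.3, 367.2], 0.72), ([0.0, 2.3, 503.7, 408.1], 0.45)]
side [[413.88 166.93]
 [410.31 180.86]]
[([396.8, 180.0, 422.3, 192.6], 0.7), ([289.1, 262.2, 329.9, 327.3], 0.31), ([385.0, 166.4, 495.5, 240.5], 0.7), ([396.9, 177.1, 420.8, 192.2], 0.55)]
```

View pics/wrist1.png

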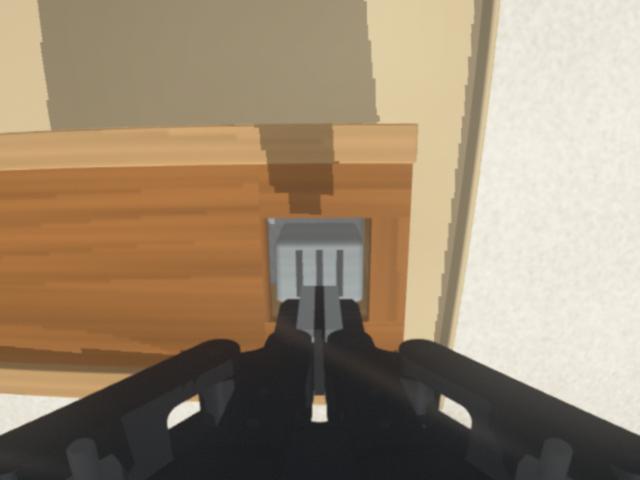

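View pics/side1.png

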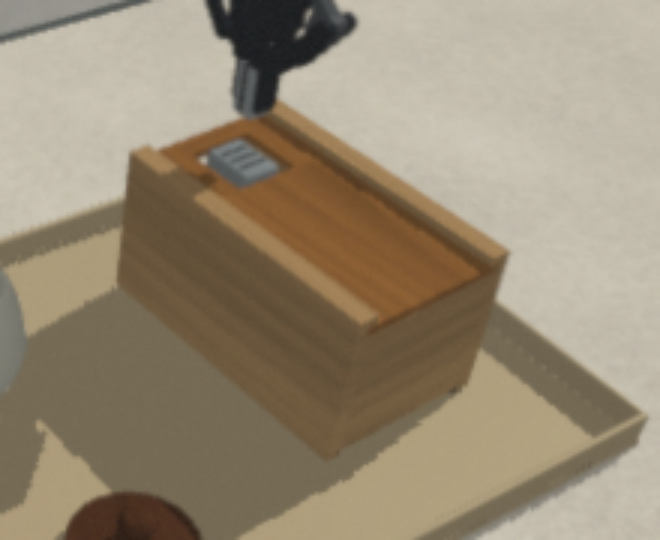

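Call:
carry_out --fingers '[0, 0, 0, 0, 0, 0, 0, 0, 0, 0, 0, 0]' --pt "2 0 10" --pt "0 0 10" --pt "0 0 6" --pt "0 0 4" --pt "0 0 3" --pt "0 0 3" --pt "0 0 2" --pt "0 0 2" --pt "0 0 2" --pt "0 0 1" --pt "0 0 0" --pt "0 0 0" --turn '[0, 0, 0, 0, 0, 0, 0, 0, 0, 0, 0, 0]'

```text
time: 3.35
tcp_pos: [569.8, -67.6, 102.3]
tool_rot: [-2.165, -2.276, 0.0]
wrist_force: [-4.0, 1.3, 5.1]
opening: 0.2
finger_force: 2.7
```

Call:
carry_out --fingers '[0, 0, 0, 0, 0]' --pt "0 0 1" --pt "0 0 1" --pt "0 0 0.5" --pt "0 0 0" --pt "0 0 0" --turn '[0, 0, 0, 0, 0]'

```text
time: 3.77
tcp_pos: [570.0, -67.6, 100.0]
tool_rot: [2.165, 2.276, 0.0]
wrist_force: [-3.9, 0.6, 7.5]
opening: 0.4
finger_force: 3.2
```

Call:
carry_out --fingers '[0, 0, 0, 0, 0, 0, 0, 0, 0, 0, 0, 0]' --pt "0 3 0" --pt "0 3 0" --pt "0 3 0" --pt "0 3 0" --pt "0 3 0" --pt "0 3 0" --pt "0 3 0" --pt "0 3 0" --pt "0 3 0" --pt "0 3 0" --pt "0 0 0" --pt "0 0 0" --turn '[0, 0, 0, 0, 0, 0, 0, 0, 0, 0, 0, 0]'

```text
time: 4.77
tcp_pos: [600.2, -66.2, 99.8]
tool_rot: [2.165, 2.276, 0.0]
wrist_force: [-1.4, -0.2, 1.8]
opening: 0.1
finger_force: 0.9
```

```bash
python3 - <<'E'
from h import *
im=optics.get_image('side')[:,:,::-1];cv2.imwrite('pics/side2.png',cv2.resize(im[130:310,330:550],None,fx=3,fy=3))
E
```

```text
(no output)
```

View pics/side2.png

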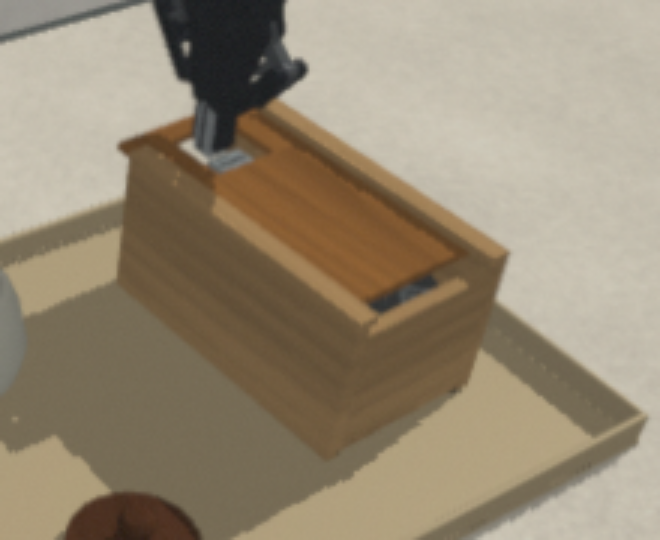

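The picture shows the lid about 20 mm open with the finger at (215,140) in its opening. The caddy hasn't moved, so I'll keep pushing.

Call:
carry_out --fingers '[0, 0, 0, 0, 0, 0, 0, 0, 0, 0, 0, 0, 0, 0, 0, 0, 0, 0, 0, 0]' --pt "0 4 0" --pt "0 4 0" --pt "0 4 0" --pt "0 4 0" --pt "0 4 0" --pt "0 4 0" --pt "0 4 0" --pt "0 4 0" --pt "0 4 0" --pt "0 4 0" --pt "0 4 0" --pt "0 4 0" --pt "0 4 0" --pt "0 4 0" --pt "0 4 0" --pt "0 4 0" --pt "0 3 0" --pt "0 2 0" --pt "0 0 0" --pt "0 0 0" --turn '[0, 0, 0, 0, 0, 0, 0, 0, 0, 0, 0, 0, 0, 0, 0, 0, 0, 0, 0, 0]'

```text
time: 6.48
tcp_pos: [669.2, -62.6, 99.8]
tool_rot: [2.165, 2.276, 0.001]
wrist_force: [-0.5, 0.6, 0.2]
opening: 0.0
finger_force: 0.5
```

Call:
carry_out --fingers '[0, 0, 0, 0, 0, 0]' --pt "0 1 0" --pt "0 1 0" --pt "0 1 0" --pt "0 1 0" --pt "0 1 0" --pt "0 0 0" --turn '[0, 0, 0, 0, 0, 0]'

```text
time: 6.98
tcp_pos: [674.0, -62.4, 99.7]
tool_rot: [-2.165, -2.276, -0.0]
wrist_force: [-3.9, 1.6, 1.9]
opening: -0.2
finger_force: 2.0
```

Call:
carry_out --fingers '[0, 0, 0]' --pt "0 1 0" --pt "0 1 0" --pt "0 0 0" --turn '[0, 0, 0]'

```text
time: 7.23
tcp_pos: [674.8, -62.4, 99.5]
tool_rot: [-2.164, -2.275, 0.003]
wrist_force: [-12.0, 1.9, 6.6]
opening: -0.3
finger_force: 6.6
```

The force rose to 12 N, so the lid is at its stop. I'll back off and lift away.

Call:
carry_out --fingers '[0, 0, 0, 0, 0, 0, 0, 0, 0, 0, 0, 0, 0, 0, 0, 0]' --pt "0 -3 0" --pt "0 -4 0" --pt "0 -4 0" --pt "0 0 -3" --pt "0 0 -6" --pt "0 0 -12" --pt "0 0 -15" --pt "0 0 -15" --pt "0 0 -15" --pt "0 0 -15" --pt "0 0 -15" --pt "0 0 -15" --pt "0 0 -15" --pt "0 0 -10" --pt "0 0 0" --pt "0 0 0" --turn '[0, 0, 0, 0, 0, 0, 0, 0, 0, 0, 0, 0, 0, 0, 0, 0]'

```text
time: 8.57
tcp_pos: [665.1, -62.9, 236.4]
tool_rot: [2.165, 2.276, 0.001]
wrist_force: [0.0, -0.7, -0.6]
opening: 0.1
finger_force: 0.0
```

```bash
python3 - <<'E'
from h import *
im=optics.get_image('side')[:,:,::-1];cv2.imwrite('pics/side3.png',cv2.resize(im[130:310,330:550],None,fx=3,fy=3))
p=optics.camera_params('side'); u=np.array([np.cos(.05),np.sin(.05)]);v=np.array([-u[1],u[0]]);c=np.array([570,-67.3])
# lid +x end at opening centre+40+lid travel; predicted crop pixels of lid +x end corners for travel 88 and 95
for L in(88,95): print(L,(proj(p,[np.r_[c+u*(a+L)+v*b,110] for a in(23,40) for b in(-25,25)])-[330,130])*3)
E
```

```text
88 [[163.44450732  71.95780911]
 [108.35113479  91.01358414]
 [148.50677069  61.77857953]
 [ 93.65189133  80.42981983]]
95 [[157.25741402  67.74014064]
 [102.26163568  86.62768862]
 [142.44222633  57.64948718]
 [ 87.68696552  76.13807011]]
```

View pics/side3.png

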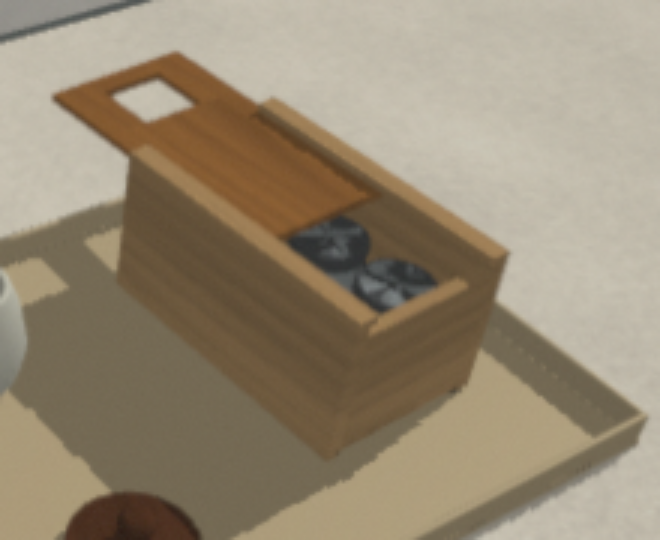

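```bash
python3 - <<'E'
from h import *
np.set_printoptions(precision=1,suppress=True)
a=cv2.imread('pics/side1.png');b=cv2.imread('pics/side3.png')
A=cv2.resize(a[90:210,120:320],None,fx=3,fy=3);B=cv2.resize(b[30:150,40:240],None,fx=3,fy=3)
cv2.imwrite('pics/cmp.png',cv2.resize(np.vstack([A,B]),(500,600)))
cv2.imwrite('pics/A.png',A);cv2.imwrite('pics/B.png',B)
w=optics.get_image('wrist')[:,:,::-1];cv2.imwrite('pics/wrist3.png',w);s=telemetry.state();print(s['time'],s['tcp_pos'])
p=optics.camera_params('wrist');u=np.array([np.cos(.05),np.sin(.05)]);v=np.array([-u[1],u[0]]);c=np.array([570,-67.3])
for L in(88,95): print(L,proj(p,[np.r_[c+u*(q+L)+v*r,110] for q in(-23,23,40) for r in(-25,25)]))
E
```

```text
8.6667 [664.6 -62.8 235.1]
88 [[275.6 264.3]
 [273.4 191.8]
 [342.6 264.3]
 [343.7 191.7]
 [367.4 264.2]
 [369.7 191.8]]
95 [[285.7 264.3]
 [284.1 191.8]
 [352.8 264.2]
 [354.4 191.7]
 [377.6 264.2]
 [380.3 191.8]]
```

View pics/wrist3.png

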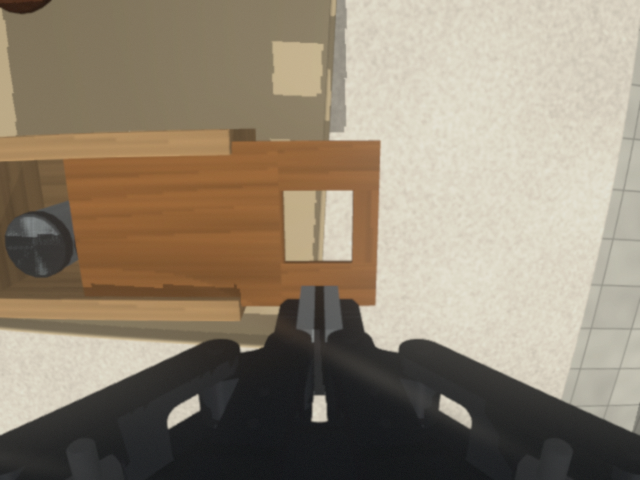

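The wrist view shows the opening at columns 284–353 and the lid's end at 378–380. That matches the prediction for a 95 mm opening.

```bash
python3 -c "
from bench import sign_off
print(sign_off())"
```

```text
the job is handed in; nothing more can be done
None
```

The job is handed in: I pressed the catch, pushed the lid to its open stop (about 95 mm in the wrist image) and moved the hand clear; the caddy showed no movement in the pictures, and no verdict came back.

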